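# Open the safety cap of the varnish jar

## Robot

A 6-joint arm with a two-finger parallel gripper is mounted at the origin on the work surface. World frame = base frame: x ahead of the robot, y to its left, z up, the work surface at z = 0. Lengths are in m, angles in rad, forces in N, time in s.
With the tool pointing down it reaches from about 0.35 to 0.775 m from the base axis. Payload 7.3 kg.
Tool frame: the origin (TCP) lies at the very end of the fingers, on their centre line; the grasp point (between the pads) lies robot.pinch_z behind it (robot.pinch_z is the distance from the TCP to the grasp point, in m); y points along the fingers, x is the direction in which the jaws open and shut, and the axes are right-handed (so a half turn about y gives the same grasp; the last joint's range is limited). The gripper opens to 92 mm and grips with 3 to 60 N. Pads are 19 mm wide; open, the fingers measure 130 mm over their backs; the gripper's body (75 mm by 190 mm) begins 47 mm behind the grasp point.
Start: joints at [0.98, 0.342, 1.524, -0, 1.275, -0.146], TCP at [0.226, 0.474, 0.227] pointing down, gripper open.
Joint ranges: [-2.53, 2.53], [-0.77, 2.02], [0.04, 2.7], [-1, 4.14], [0.28, 2.66], [-3.11, 3.11]. Speed limits (rad/s): [2.57, 2.57, 3.14, 3.14, 3.14, 3.14].

## Interface

Orientations are given as [roll, pitch, yaw] about the fixed x, y, z axes, in that order (R = Rz(yaw) Ry(pitch) Rx(roll)).
In Python, from bench import monitor, viewer, robot, finder gives the robot as it stands.
- The arm moves only by the tool move_arm, never from a script. Its arguments are lists of equal length, an entry for each row: "travel": the shift along the world's x, y, z in m, a list of three; "roll": the turn about the world's z in degrees; "claw": the opening, from -1 (shut) to 1 (fully open), so that 0 is half open. A call has 1 to 20 rows; each row is the pose to reach, as a shift and turn from the pose measured when the call began; what a row does not reach only later rows make up. A row lasts 1/10 s, in which the tool goes at most 50 mm and 8.59 degrees, less where a joint would pass 70% of its speed; a pose out of reach is approached as far as the arm can. A call with a gripper value outside its range is refused whole. The fingers move at their own pace and stop on an object; the grip force is fixed at half the most. Time passes only in rows, so rows that repeat a pose let the fingers close. It gives the time, the measured TCP pose, the force and the opening at its end, in the units of the state.
- monitor.get_obs(): the state, without advancing time (a new reading comes with each control period).
- viewer.capture(name): name is "side" or "top"; returns the picture (480x640x3 uint8, red, green, blue); there is no depth.
- viewer.camera_params(name): a dict with "fov_y" (degrees; the focal length in pixels is half the picture's height over the tangent of half this angle, whatever the lens; pixels are square), "cx", "cy" (the principal point, pixels), "rvec" (rotation vector, rad) and "tvec" (3), from world to camera coordinates, as OpenCV has them. Camera axes: x right, y down, z forward; pixel columns grow to the right and rows downward; lengths in m; the calibration is good to about 2 mm. A picture is of the moment at which its call begins. camera_params takes no time and is no camera call.
- robot.close_job(): hands the job in, once; it reports no verdict.
Trained networks look in the newest picture that a camera, given by its name, has taken for a name from the list of things; names that differ only in an ending like _2 or _b are one class to them, and where a whole thing is asked for, a point or a joint stands for the part that bears it (a point fixed in the world has none). Each returns a list of dicts, best first, with "confidence" (0 to 1); they miss things now and then, are a little off and sometimes report something else, mostly with a low value. They report only what shows in the picture. A call takes as long as a camera call.
- finder.find_in(thing, camera): "box" ([left, top, right, bottom] in pixels, round what is visible of it).
- finder.cut_out(thing, camera): "region" (480x640 bool, what is visible of it) and "box" ([left, top, right, bottom] in pixels, round what is visible of it).
- finder.place_of(thing, camera): "at" ([column, row] in pixels: a listed point, or the origin of a listed thing).
The state is a dict: "time": time; "joints": joint angles; "dq": joint speeds; "joint_efforts": joint torques, N m; "eef_pos": TCP position; "tcp_rot": TCP orientation; "ft_force": force on the tool from outside, world axes, zero at the start; "ft_torque": the same for the moment, N m; "gripper_width": finger opening in m.
Only numpy, scipy, OpenCV 4.12 (cv2) and the standard library are available. Lean on these libraries where they do the work, as an engineer would, in place of code of your own. Each camera call takes 0.05 s, during which the arm holds its last target. There are 200 camera calls.

## Task

Open the varnish jar held in the wooden vice: press its white safety cap down against its spring, firmly but without forcing it, turn it anticlockwise until you feel its stop and lift it straight off. Set the cap down gently, open side down, in the cork-lined tray and let go of it, leaving the tray and the other things on the bench where they are.

Things in the scene. Friction and masses are not known exactly. Their poses are not given: they have to be found in the camera images.
- cap_mid (a point): White ribbed plastic safety cap on the amber jar, 54 to 56 mm across, 29 mm tall, 45 to 75 g, flat top with three red marks. Point on its axis, half-way up (14.5 mm from top and from lower edge); z is its axis, up. Grip it by its sides, firmly (40 N or more): turning it takes about 0.15 N m until it meets something, on top of the push. Any yaw of the grip will do.
- cap: The same cap; origin on its axis at its lower edge, z up. Three hooks inside lock it under lugs of the neck and a spring pushes it up: 4 N at once, 1.1 N more per mm. To free it, push it down past its catch, turn it anticlockwise (seen from above) while holding it down until it meets its stop, let it rise and lift. Not pushed deep enough it turns a little and then stops dead at the catch.
- jar: Amber glass jar, 68 mm across, clamped upright in cork-lined jaws that let it twist a little (4 N m per rad); origin under its foot. The catch in its neck is cleared after 2 to 7 mm of push (6 to 12 N), different in each jar and given by no pose. 1.6 mm deeper the cap lands hard on the neck (8 to 13.5 N). The glass chips if cap and jar press on each other, all contacts (push, stop, side load) added, with over 35 N.
- jar_rim (a point): Centre of the rim of the jar's neck (38 mm across) under the cap, on the jar's axis, 130 mm above the bench; the cap's lower edge starts 14 mm below it. Turning, the cap meets the catch after 1 to 58 degrees and, if held down past it, a hard end stop after 31 to 88 degrees: hidden too, no pose tells it. It lifts off only in the last 9 degrees before the stop.
- vice: Wooden bench vice that holds the jar, fixed, 116 by 236 mm, jaws 74 mm high, lower than the cap by 42 mm. Its screw handle reaches 166 mm along its y. Origin on the bench under the jar.
- tray: Dark wooden tray with a cork floor, 180 by 160 mm outside (x by y of its own axes), walls 7 mm thick and 18 mm high; loose, 0.45 kg. Origin under its centre, on the bench.
- tray_floor (a point): Middle of the tray's cork floor, 7.5 mm above the bench; clear floor 166 by 146 mm, x and y along its sides.
- jar_black_mid (a point): Bystander: closed amber jar with black screw cap, 68 mm across, 115 mm tall; point at mid height.
- jar_red_mid (a point): Bystander: closed green glass jar with red cap, 56 mm across, 90 mm tall; point at mid height.
- knife1: Bystander: carving knife lying on the bench, 175 mm long, 15 mm thick, blade towards its x; origin under the front of its handle.
- knife2: Bystander: second carving knife, light handle, as the first.
- knife3: Bystander: third carving knife, as the first.
- sanding_block: Bystander: black rubber block, 70 by 35 by 30 mm, origin under its centre.
- spool_clamp: Bystander: small spool clamp standing on end, two wooden discs 28 mm across on a brass screw, 88 mm tall; origin under its centre.

How it is judged:
By the outcome, as a careful person would: the job done as asked, in the order asked, and still so for the second after the job is handed in, with the robot touching nothing.
It also fails if it takes over 72 s, if anything falls off the work surface, if the arm or the gripper's body presses on something with over 40 N, if the wrist force passes 120 N, or if a joint passes its speed limit or range.

## Working session

There is one attempt and no reset: what is moved stays moved. The work goes in short steps, Python scripts to look and compute and a tool call to move; the robot and the scene stay as the last step left them, time stands still between calls to the robot, and variables do not carry over. Pictures are saved under pics/ and viewed, about 8 in all and at most 12, crops included, and the job is handed in when it is done.

Besides the shell and the picture viewer there is one more tool, called after ">>>" in YAML: its name, and indented under it one key for each argument. move_arm: Moves the arm, as the interface text tells. Its arguments: {"type":"object","properties":{"travel":{"type":"array","items":{"type":"array","items":{"type":"number"}}},"roll":{"type":"array","items":{"type":"number"}},"claw":{"type":"array","items":{"type":"number"}}},"required":["travel","roll","claw"]}

```bash
mkdir -p pics; ls; cat > h.py <<'E'
import numpy as np, cv2
from bench import monitor, viewer, robot, finder
def cam(n):
    p=viewer.camera_params(n); f=240/np.tan(np.radians(p["fov_y"])/2)
    K=np.array([[f,0,p["cx"]],[0,f,p["cy"]],[0,0,1]]); R=cv2.Rodrigues(np.array(p["rvec"],float))[0]
    return K,R,np.array(p["tvec"],float).ravel()
def at_z(n,px,z):
    K,R,t=cam(n); d=R.T@np.linalg.inv(K)@[px[0],px[1],1]; c=-R.T@t
    return c+d*(z-c[2])/d[2]
def proj(n,X):
    K,R,t=cam(n); q=K@(R@np.array(X)+t); return q[:2]/q[2]
def ray(n,px):
    K,R,t=cam(n); d=R.T@np.linalg.inv(K)@[px[0],px[1],1]; return -R.T@t,d/np.linalg.norm(d)
def tri(pt,ps):
    a,d=ray("top",pt); b,e=ray("side",ps)
    s=np.linalg.lstsq(np.c_[d,-e],b-a,rcond=None)[0]; p,q=a+d*s[0],b+e*s[1]
    return (p+q)/2,np.linalg.norm(p-q)
E
python3 - <<'E'
from h import *
o=monitor.get_obs(); print({k:np.round(v,3) for k,v in o.items()}); print(robot.pinch_z)
for n in("top","side"):
    im=viewer.capture(n); cv2.imwrite(f"pics/{n}0.png",im[:,:,::-1]); print(n,viewer.camera_params(n))
Z=dict(cap_mid=.1305,jar_rim=.13,tray_floor=.0075,tray=0,vice=0,jar_black_mid=.0575,jar_red_mid=.045,knife1=0,knife2=0,knife3=0,sanding_block=0,spool_clamp=0)
for k,z in Z.items():
  for n in("top","side"):
    for r in finder.place_of(k,n)[:2]: print(k,n,np.round(r["at"],1),round(r["confidence"],2),at_z(n,r["at"],z).round(3))
E
```

```text
pics
{'time': np.float64(0.0), 'joints': array([ 0.98 ,  0.343,  1.525, -0.   ,  1.275, -0.146]), 'dq': array([-0.001,  0.   ,  0.001, -0.001, -0.001, -0.001]), 'joint_efforts': array([ -0.   , -43.124, -24.422,   0.072,   0.056,  -0.   ]), 'eef_pos': array([0.226, 0.474, 0.226]), 'tcp_rot': array([-1.571,  0.002,  1.126]), 'ft_force': array([-0.013,  0.708,  1.171]), 'ft_torque': array([-0.027, -0.012, -0.016]), 'gripper_width': np.float64(0.092)}
0.0188
top {'fov_y': 56.742577943373355, 'cx': 320.8961354169291, 'cy': 237.83271171473007, 'rvec': array([ 2.22523832, -2.18569745,  0.09642838]), 'tvec': array([0.03584455, 0.55043478, 1.27859491])}
side {'fov_y': 48.10136453017396, 'cx': 324.25653321453956, 'cy': 240.89428317045713, 'rvec': array([ 0.27741555, -2.72927033,  1.35630186]), 'tvec': array([0.55003957, 0.11344733, 1.29135692])}
cap_mid top [418.4 260.3] 0.92 [ 0.488 -0.212  0.131]
cap_mid side [364.8 176.7] 0.58 [ 0.492 -0.204  0.131]
jar_rim top [418.3 263.5] 0.63 [ 0.479 -0.212  0.13 ]
jar_rim side [367.6 172.8] 0.89 [ 0.487 -0.227  0.13 ]
tray_floor top [276.9 240.9] 0.86
[... 985 characters left out ...]
   ]
knife2 top [179.8 248.7] 0.77 [0.511 0.456 0.   ]
knife2 top [167.6 241.4] 0.68 [0.532 0.492 0.   ]
knife2 side [327.4 158.1] 0.63 [ 0.655 -0.521  0.   ]
knife2 side [300.2 410.1] 0.61 [0.515 0.456 0.   ]
knife3 top [179.8 248.7] 0.77 [0.511 0.456 0.   ]
knife3 top [167.6 241.4] 0.68 [0.532 0.492 0.   ]
knife3 side [327.4 158.1] 0.63 [ 0.655 -0.521  0.   ]
knife3 side [300.2 410.1] 0.61 [0.515 0.456 0.   ]
sanding_block top [333.3 288.3] 0.74 [0.403 0.006 0.   ]
sanding_block top [141.5 243.4] 0.34 [0.525 0.567 0.   ]
sanding_block side [380.5 266.4] 0.75 [ 0.416  0.005 -0.   ]
spool_clamp top [224.  189.4] 0.71 [0.688 0.333 0.   ]
spool_clamp side [231.8 352.4] 0.68 [0.688 0.348 0.   ]
```

View pics/top0.png

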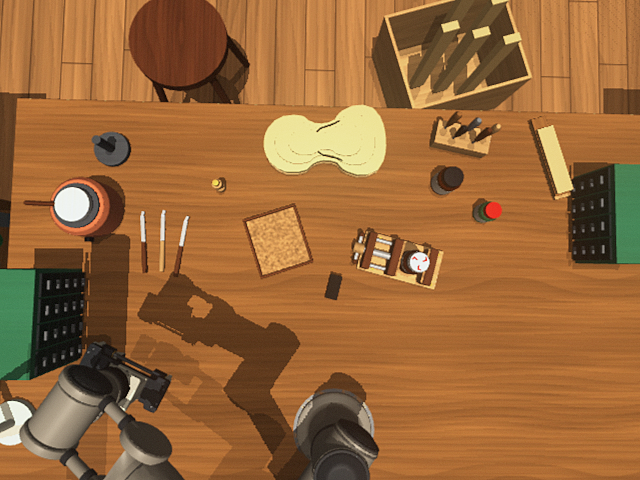

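View pics/side0.png

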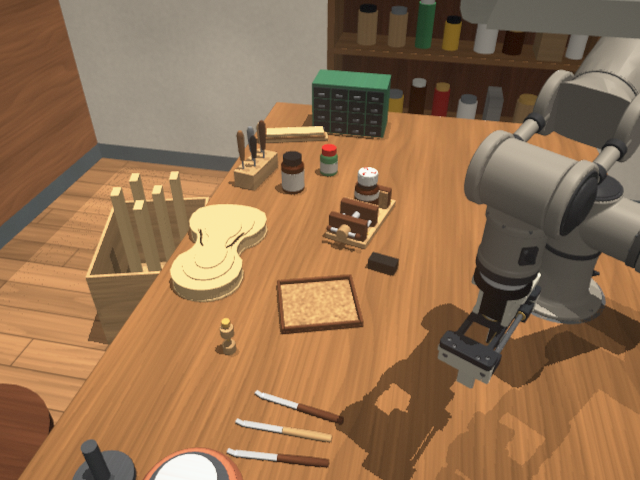

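The top view shows the capped jar at about (419,262), the tray at (277,241) and the knives at x 143–185. The side view agrees: cap at (368,178), tray at (318,303). Next I'll refine the cap position using its outline.

```bash
python3 - <<'E'
from h import *
from scipy.optimize import least_squares
a=np.linspace(0,2*np.pi,60)
def box(n,x,y,z0=.116):
    P=np.array([proj(n,[x+.0275*np.cos(t),y+.0275*np.sin(t),z]) for t in a for z in(z0,z0+.029)])
    return np.r_[P.min(0),P.max(0)]
for k in("cap",):
  B={}
  for n in("top","side"):
    viewer.capture(n); r=finder.cut_out(k,n)
    for q in r[:2]: print(n,q["confidence"],np.round(q["box"],1),q["region"].sum())
    B[n]=np.array(r[0]["box"],float)
  for ns in (["top"],["side"],["top","side"]):
    s=least_squares(lambda v:np.concatenate([box(n,*v)-B[n] for n in ns]),[.485,-.21]); print(ns,s.x.round(4),s.fun.round(1))
r=finder.cut_out("tray","top"); print(r[0]["confidence"],np.round(r[0]["box"]))
(c,w,ang)=cv2.minAreaRect(cv2.findNonZero(r[0]["region"].astype(np.uint8))); print(c,w,ang,at_z("top",c,.012).round(3))
E
```

```text
top 0.92 [405.  251.  430.7 270.6] 366
side 0.57 [354.8 166.1 379.  186.4] 345
['top'] [ 0.4865 -0.2099] [ 1.3 -0.7 -1.2  0.7]
['side'] [ 0.4869 -0.2075] [ 1.6  0.3 -1.6 -0.2]Traceback (most recent call last):
  File "<stdin>", line 14, in <module>
    return func(*args, **kwargs)
    vector_fun = VectorFunction(
        fun_wrapped,
    ...<6 lines>...
        workers=workers
    )
    self.J, dct = approx_derivative(
                  ~~~~~~~~~~~~~~~~~^
        self.fun_wrapped, self.x, f0=self.f, **finite_diff_options
        ^^^^^^^^^^^^^^^^^^^^^^^^^^^^^^^^^^^^^^^^^^^^^^^^^^^^^^^^^^
    )
    ^
    J, _nfev = _dense_difference(fun_wrapped, x0, f0, h,
               ~~~~~~~~~~~~~~~~~^^^^^^^^^^^^^^^^^^^^^^^^
                             use_one_sided, method,
                             ^^^^^^^^^^^^^^^^^^^^^^
                             mf)
                             ^^^
    df = [f_eval - f0 for f_eval in f_evals]
                                    ^^^^^^^
    f = np.atleast_1d(self.fun(x, *self.args, **self.kwargs))
                      ~~~~~~~~^^^^^^^^^^^^^^^^^^^^^^^^^^^^^^
    return np.atleast_1d(self.fun(x))
                         ~~~~~~~~^^^
    return self.f(x, *self.args, **self.kwargs)
           ~~~~~~^^^^^^^^^^^^^^^^^^^^^^^^^^^^^^
  File "<stdin>", line 14, in <lambda>
  File "<stdin>", line 5, in box
  File "h.py", line 11, in proj
    K,R,t=cam(n); q=K@(R@np.array(X)+t); return q[:2]/q[2]
          ~~~^^^
  File "h.py", line 4, in cam
    p=viewer.camera_params(n); f=240/np.tan(np.radians(p["fov_y"])/2)
ValueError: time passes only in moves, steps and waits
```

>>> move_arm:
  travel:
    - [0.04,0,0.03]
    - [0.07,-0.04,0.03]
    - [0.1,-0.08,0.03]
    - [0.12,-0.12,0.03]
    - [0.14,-0.16,0.03]
    - [0.16,-0.2,0.03]
    - [0.18,-0.24,0.03]
    - [0.2,-0.28,0.03]
    - [0.21,-0.32,0.03]
    - [0.22,-0.36,0.03]
    - [0.23,-0.4,0.03]
    - [0.24,-0.44,0.03]
    - [0.25,-0.48,0.03]
    - [0.255,-0.52,0.03]
    - [0.26,-0.56,0.03]
    - [0.26,-0.6,0.03]
    - [0.261,-0.64,0.03]
    - [0.261,-0.683,0.03]
    - [0.261,-0.683,0.03]
    - [0.261,-0.683,0.03]
  roll: [-4,-8,-12,-16,-20,-24,-28,-32,-36,-40,-44,-48,-52,-56,-60,-64.5,-64.5,-64.5,-64.5,-64.5]
  claw: [1,1,1,1,1,1,1,1,1,1,1,1,1,1,1,1,1,1,1,1]

```text
time: 3.5
eef_pos: [0.4866, -0.2096, 0.2564]
tcp_rot: [-1.57, 0.0, -0.002]
ft_force: [0.4, 0.3, 0.1]
gripper_width: 0.0917
```

>>> move_arm:
  travel:
    - [0,0.0006,-0.03]
    - [0,0.0006,-0.06]
    - [0,0.0006,-0.08]
    - [0,0.0006,-0.095]
    - [0,0.0006,-0.095]
  roll: [0,0,0,0,0]
  claw: [1,1,1,1,1]

```text
time: 4.0
eef_pos: [0.4856, -0.2069, 0.1596]
tcp_rot: [-1.567, 0.004, -0.0]
ft_force: [-0.1, -0.2, 0.2]
gripper_width: 0.0917
```

```bash
python3 - <<'E'
from h import *
im=viewer.capture("side"); a=im[90:250,270:470]; im2=viewer.capture("top"); b=im2[180:340,320:520]
cv2.imwrite("pics/c1.png",cv2.resize(np.hstack([a,b]),None,fx=2,fy=2,interpolation=cv2.INTER_CUBIC)[:,:,::-1])
E
```

```text
(no output)
```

View pics/c1.png

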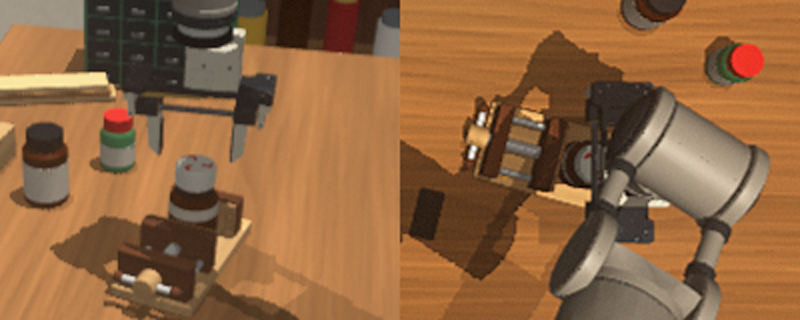

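The side crop shows the open fingers straddling the cap. The tip midpoint is at crop column 197 and the cap is at 195, so it is centred. Going down.

>>> move_arm:
  travel:
    - [0.001,-0.002,-0.015]
    - [0.001,-0.002,-0.03]
    - [0.001,-0.002,-0.04]
    - [0.001,-0.002,-0.0405]
    - [0.001,-0.002,-0.0405]
    - [0.001,-0.002,-0.0405]
  roll: [0,0,0,0,0,0]
  claw: [1,1,1,1,1,1]

```text
time: 4.7
eef_pos: [0.4884, -0.2103, 0.1224]
tcp_rot: [-1.571, -0.001, -0.0]
ft_force: [-0.1, 0.3, 0.3]
gripper_width: 0.0921
```

>>> move_arm:
  travel:
    - [-0.0015,0.001,-0.003]
    - [-0.0015,0.001,-0.003]
    - [-0.0015,0.001,-0.003]
    - [-0.0015,0.001,-0.003]
  roll: [0,0,0,0]
  claw: [0.6,0.6,0.6,0.6]

```text
time: 5.1
eef_pos: [0.487, -0.2093, 0.1195]
tcp_rot: [-1.571, -0.001, -0.0]
ft_force: [-0.3, -0.6, -0.4]
gripper_width: 0.0735
```

>>> move_arm:
  travel:
    - [0,0,0]
    - [0,0,0]
    - [0,0,0]
    - [0,0,0]
    - [0,0,0]
    - [0,0,0]
    - [0,0,0]
    - [0,0,0]
  roll: [0,0,0,0,0,0,0,0]
  claw: [0.4,0.3,0.25,0.2,0.15,0.1,0,-0.2]

```text
time: 5.9
eef_pos: [0.4863, -0.2091, 0.1193]
tcp_rot: [-1.57, 0.0, -0.0]
ft_force: [-5.2, -0.4, 1.9]
gripper_width: 0.0546
```

>>> move_arm:
  travel:
    - [-0.0007,0,0]
    - [-0.0007,0,0]
    - [-0.0007,0,0]
    - [-0.0007,0,0]
  roll: [0,0,0,0]
  claw: [-1,-1,-1,-1]

```text
time: 6.3
eef_pos: [0.4861, -0.2092, 0.1194]
tcp_rot: [-1.571, -0.001, -0.0]
ft_force: [0.2, 0.5, -0.6]
gripper_width: 0.0548
```

```bash
python3 - <<'E'
from h import *
o=monitor.get_obs(); print({k:np.round(o[k],4) for k in("joints","eef_pos","tcp_rot","ft_force","ft_torque","gripper_width")})
E
```

```text
{'joints': array([-5.5160e-01,  4.6030e-01,  1.6637e+00,  7.0000e-04,  1.0172e+00,
       -5.5160e-01]), 'eef_pos': array([ 0.4861, -0.2092,  0.1194]), 'tcp_rot': array([-1.5706e+00, -7.0000e-04, -4.0000e-04]), 'ft_force': array([ 0.1575,  0.4566, -0.626 ]), 'ft_torque': array([0.0325, 0.0679, 0.0272]), 'gripper_width': np.float64(0.0548)}
```

>>> move_arm:
  travel:
    - [0,0,-0.001]
    - [0,0,-0.002]
    - [0,0,-0.002]
    - [0,0,-0.002]
  roll: [0,0,0,0]
  claw: [-1,-1,-1,-1]

```text
time: 6.7
eef_pos: [0.4862, -0.2092, 0.1179]
tcp_rot: [-1.571, -0.001, -0.0]
ft_force: [-1.8, 1.4, 5.2]
gripper_width: 0.0545
```

>>> move_arm:
  travel:
    - [0,0,-0.001]
    - [0,0,-0.0015]
    - [0,0,-0.0015]
    - [0,0,-0.0015]
  roll: [0,0,0,0]
  claw: [-1,-1,-1,-1]

```text
time: 7.1
eef_pos: [0.4862, -0.2092, 0.1172]
tcp_rot: [-1.571, -0.002, -0.0]
ft_force: [-2.8, 1.4, 7.5]
gripper_width: 0.0547
```

>>> move_arm:
  travel:
    - [0,0,-0.001]
    - [0,0,-0.0015]
    - [0,0,-0.0015]
    - [0,0,-0.0015]
  roll: [0,0,0,0]
  claw: [-1,-1,-1,-1]

```text
time: 7.5
eef_pos: [0.4862, -0.2092, 0.1165]
tcp_rot: [-1.572, -0.002, -0.0]
ft_force: [-4.1, 2.3, 7.8]
gripper_width: 0.0545
```

>>> move_arm:
  travel:
    - [-0.0003,0.0001,-0.001]
    - [-0.0004,0.0002,-0.002]
    - [-0.0004,0.0002,-0.002]
    - [-0.0004,0.0002,-0.002]
  roll: [0,0,0,0]
  claw: [-1,-1,-1,-1]

```text
time: 7.9
eef_pos: [0.4862, -0.2092, 0.1156]
tcp_rot: [-1.573, -0.003, -0.0]
ft_force: [-2.6, 0.8, 8.2]
gripper_width: 0.0551
```

>>> move_arm:
  travel:
    - [-0.0001,0.0001,-0.001]
    - [-0.0002,0.0001,-0.002]
    - [-0.0002,0.0001,-0.002]
    - [-0.0002,0.0001,-0.002]
  roll: [0,0,0,0]
  claw: [-1,-1,-1,-1]

```text
time: 8.3
eef_pos: [0.4862, -0.2092, 0.1147]
tcp_rot: [-1.573, -0.005, 0.0]
ft_force: [-4.1, 2.1, 9.1]
gripper_width: 0.0548
```

>>> move_arm:
  travel:
    - [-0.0002,0.0002,-0.001]
    - [-0.0004,0.0002,-0.002]
    - [-0.0004,0.0002,-0.002]
    - [-0.0004,0.0002,-0.002]
  roll: [0,0,0,0]
  claw: [-1,-1,-1,-1]

```text
time: 8.7
eef_pos: [0.4862, -0.2093, 0.114]
tcp_rot: [-1.574, -0.006, 0.0]
ft_force: [-3.1, 2.0, 10.1]
gripper_width: 0.0547
```

>>> move_arm:
  travel:
    - [-0.0002,0.0001,-0.001]
    - [-0.0003,0.0001,-0.002]
    - [-0.0003,0.0001,-0.002]
    - [-0.0003,0.0001,-0.002]
  roll: [0,0,0,0]
  claw: [-1,-1,-1,-1]

```text
time: 9.1
eef_pos: [0.4863, -0.2093, 0.1134]
tcp_rot: [-1.575, -0.007, 0.0]
ft_force: [-3.7, 2.1, 10.9]
gripper_width: 0.0549
```

>>> move_arm:
  travel:
    - [-0.0002,0.0001,-0.001]
    - [-0.0003,0.0002,-0.002]
    - [-0.0003,0.0002,-0.002]
    - [-0.0003,0.0002,-0.002]
  roll: [0,0,0,0]
  claw: [-1,-1,-1,-1]

```text
time: 9.5
eef_pos: [0.4863, -0.2093, 0.1128]
tcp_rot: [-1.576, -0.009, 0.0]
ft_force: [-3.7, 1.9, 11.2]
gripper_width: 0.0547
```

>>> move_arm:
  travel:
    - [-0.0002,0.0001,-0.001]
    - [-0.0003,0.0002,-0.002]
    - [-0.0003,0.0002,-0.002]
    - [-0.0003,0.0002,-0.002]
  roll: [0,0,0,0]
  claw: [-1,-1,-1,-1]

```text
time: 9.9
eef_pos: [0.4863, -0.2093, 0.1123]
tcp_rot: [-1.577, -0.01, 0.001]
ft_force: [-3.3, 2.1, 13.7]
gripper_width: 0.055
```

>>> move_arm:
  travel:
    - [-0.0002,0.0001,-0.001]
    - [-0.0003,0.0002,-0.002]
    - [-0.0003,0.0002,-0.002]
    - [-0.0003,0.0002,-0.002]
  roll: [0,0,0,0]
  claw: [-1,-1,-1,-1]

```text
time: 10.3
eef_pos: [0.4863, -0.2093, 0.1122]
tcp_rot: [-1.578, -0.012, 0.001]
ft_force: [-4.0, 2.5, 15.0]
gripper_width: 0.0543
```

>>> move_arm:
  travel:
    - [-0.0003,0.0002,-0.0018]
    - [-0.0003,0.0002,-0.0018]
    - [-0.0003,0.0002,-0.0018]
    - [-0.0003,0.0002,-0.0018]
    - [-0.0003,0.0002,-0.0018]
  roll: [1.5,3,4.5,6,6]
  claw: [-1,-1,-1,-1,-1]

```text
time: 10.8
eef_pos: [0.4863, -0.2087, 0.1122]
tcp_rot: [-1.578, -0.013, 0.106]
ft_force: [-4.3, 4.7, 16.0]
gripper_width: 0.0546
```

```bash
cat > s.py <<'E'
from h import *
o=monitor.get_obs(); print({k:np.round(o[k],4) for k in("joints","eef_pos","tcp_rot","ft_force","ft_torque","gripper_width")})
E
python3 s.py
```

```text
{'joints': array([-0.5515,  0.4622,  1.6844,  0.0025,  0.98  , -0.6587]), 'eef_pos': array([ 0.4863, -0.2087,  0.1122]), 'tcp_rot': array([-1.5783, -0.0131,  0.1059]), 'ft_force': array([-4.3105,  4.6796, 15.9596]), 'ft_torque': array([ 0.8081,  1.0445, -0.1838]), 'gripper_width': np.float64(0.0546)}
```

>>> move_arm:
  travel:
    - [-0.0006,-0.0004,-0.0015]
    - [-0.0006,-0.0004,-0.0015]
    - [-0.0006,-0.0004,-0.0015]
    - [-0.0006,-0.0004,-0.0015]
    - [-0.0006,-0.0004,-0.0015]
  roll: [1.5,3,4.5,6,6]
  claw: [-1,-1,-1,-1,-1]

```text
time: 11.3
eef_pos: [0.4859, -0.2085, 0.1123]
tcp_rot: [-1.578, -0.014, 0.211]
ft_force: [-4.0, 5.1, 14.0]
gripper_width: 0.0548
```

```bash
python3 s.py
```

```text
{'joints': array([-0.553 ,  0.461 ,  1.6863,  0.0055,  0.9788, -0.7672]), 'eef_pos': array([ 0.4859, -0.2085,  0.1123]), 'tcp_rot': array([-1.5782, -0.0143,  0.2111]), 'ft_force': array([-4.0043,  5.1062, 13.9906]), 'ft_torque': array([ 0.8402,  0.8895, -0.1692]), 'gripper_width': np.float64(0.0548)}
```

>>> move_arm:
  travel:
    - [-0.0006,0.0005,-0.0015]
    - [-0.0006,0.0005,-0.0015]
    - [-0.0006,0.0005,-0.0015]
    - [-0.0006,0.0005,-0.0015]
    - [-0.0006,0.0005,-0.0015]
  roll: [1.5,3,4.5,6,6]
  claw: [-1,-1,-1,-1,-1]

```text
time: 11.8
eef_pos: [0.4856, -0.2078, 0.1124]
tcp_rot: [-1.579, -0.015, 0.316]
ft_force: [-4.5, 3.0, 14.4]
gripper_width: 0.0548
```

```bash
python3 s.py
```

```text
{'joints': array([-0.5535,  0.4596,  1.6887,  0.0079,  0.9772, -0.8742]), 'eef_pos': array([ 0.4856, -0.2078,  0.1124]), 'tcp_rot': array([-1.5789, -0.0154,  0.3164]), 'ft_force': array([-4.5033,  3.0333, 14.4353]), 'ft_torque': array([ 0.5076,  0.8561, -0.1535]), 'gripper_width': np.float64(0.0548)}
```

>>> move_arm:
  travel:
    - [-0.0006,0.0001,-0.0015]
    - [-0.0006,0.0001,-0.0015]
    - [-0.0006,0.0001,-0.0015]
    - [-0.0006,0.0001,-0.0015]
    - [-0.0006,0.0001,-0.0015]
  roll: [1.5,3,4.5,6,6]
  claw: [-1,-1,-1,-1,-1]

```text
time: 12.3
eef_pos: [0.4853, -0.2079, 0.1124]
tcp_rot: [-1.58, -0.016, 0.422]
ft_force: [-3.9, 1.7, 13.0]
gripper_width: 0.0548
```

```bash
python3 s.py
```

```text
{'joints': array([-0.5549,  0.4585,  1.6904,  0.01  ,  0.9757, -0.9821]), 'eef_pos': array([ 0.4853, -0.2079,  0.1124]), 'tcp_rot': array([-1.5802, -0.0163,  0.4217]), 'ft_force': array([-3.937 ,  1.6909, 12.9977]), 'ft_torque': array([ 0.3574,  0.8431, -0.1246]), 'gripper_width': np.float64(0.0548)}
```

>>> move_arm:
  travel:
    - [-0.0005,0.0001,-0.0016]
    - [-0.0005,0.0001,-0.0016]
    - [-0.0005,0.0001,-0.0016]
    - [-0.0005,0.0001,-0.0016]
    - [-0.0005,0.0001,-0.0016]
  roll: [1.5,3,4.5,6,6]
  claw: [-1,-1,-1,-1,-1]

```text
time: 12.8
eef_pos: [0.4851, -0.208, 0.1124]
tcp_rot: [-1.582, -0.017, 0.527]
ft_force: [-4.7, 2.4, 12.8]
gripper_width: 0.0549
```

```bash
python3 s.py
```

```text
{'joints': array([-0.5564,  0.4578,  1.6917,  0.012 ,  0.9744, -1.0899]), 'eef_pos': array([ 0.4851, -0.208 ,  0.1124]), 'tcp_rot': array([-1.5818, -0.0171,  0.527 ]), 'ft_force': array([-4.6814,  2.4035, 12.7859]), 'ft_torque': array([ 0.262 ,  0.9272, -0.0992]), 'gripper_width': np.float64(0.0549)}
```

Now past 30°; I'll keep the same small steps.

>>> move_arm:
  travel:
    - [-0.0005,0.0002,-0.0016]
    - [-0.0005,0.0002,-0.0016]
    - [-0.0005,0.0002,-0.0016]
    - [-0.0005,0.0002,-0.0016]
    - [-0.0005,0.0002,-0.0016]
  roll: [1.5,3,4.5,5,5]
  claw: [-1,-1,-1,-1,-1]

```text
time: 13.3
eef_pos: [0.4848, -0.2079, 0.1124]
tcp_rot: [-1.583, -0.018, 0.614]
ft_force: [-4.3, 2.4, 12.8]
gripper_width: 0.0549
```

```bash
python3 s.py
```

```text
{'joints': array([-0.5574,  0.457 ,  1.6932,  0.0138,  0.973 , -1.1794]), 'eef_pos': array([ 0.4848, -0.2079,  0.1124]), 'tcp_rot': array([-1.5834, -0.0177,  0.6144]), 'ft_force': array([-4.3283,  2.4002, 12.8121]), 'ft_torque': array([ 0.2824,  0.8169, -0.1519]), 'gripper_width': np.float64(0.0549)}
```

>>> move_arm:
  travel:
    - [-0.0003,0.0002,-0.0016]
    - [-0.0003,0.0002,-0.0016]
    - [-0.0003,0.0002,-0.0016]
    - [-0.0003,0.0002,-0.0016]
    - [-0.0003,0.0002,-0.0016]
  roll: [1.5,3,4.5,5,5]
  claw: [-1,-1,-1,-1,-1]

```text
time: 13.8
eef_pos: [0.4846, -0.2079, 0.1124]
tcp_rot: [-1.585, -0.018, 0.702]
ft_force: [-5.3, 2.3, 14.0]
gripper_width: 0.0547
```

```bash
python3 s.py
```

```text
{'joints': array([-0.5584,  0.4565,  1.6941,  0.0156,  0.9723, -1.2688]), 'eef_pos': array([ 0.4846, -0.2079,  0.1124]), 'tcp_rot': array([-1.5847, -0.018 ,  0.7019]), 'ft_force': array([-5.303 ,  2.2941, 13.9658]), 'ft_torque': array([ 0.3601,  0.9831, -0.1468]), 'gripper_width': np.float64(0.0547)}
```

>>> move_arm:
  travel:
    - [-0.0006,0.0003,-0.0015]
    - [-0.0006,0.0003,-0.0015]
    - [-0.0006,0.0003,-0.0015]
    - [-0.0006,0.0003,-0.0015]
    - [-0.0006,0.0003,-0.0015]
  roll: [1.5,3,4.5,5,5]
  claw: [-1,-1,-1,-1,-1]

```text
time: 14.3
eef_pos: [0.4843, -0.2078, 0.1125]
tcp_rot: [-1.586, -0.018, 0.789]
ft_force: [-4.8, 2.6, 13.2]
gripper_width: 0.055
```

```bash
python3 s.py
```

```text
{'joints': array([-0.5595,  0.4555,  1.6956,  0.0173,  0.9712, -1.3584]), 'eef_pos': array([ 0.4843, -0.2078,  0.1125]), 'tcp_rot': array([-1.5864, -0.0182,  0.7894]), 'ft_force': array([-4.8264,  2.5741, 13.1898]), 'ft_torque': array([ 0.2452,  0.8576, -0.0849]), 'gripper_width': np.float64(0.055)}
```

>>> move_arm:
  travel:
    - [-0.0005,0.0003,-0.0016]
    - [-0.0005,0.0003,-0.0016]
    - [-0.0005,0.0003,-0.0016]
    - [-0.0005,0.0003,-0.0016]
    - [-0.0005,0.0003,-0.0016]
  roll: [1.5,3,4.5,5,5]
  claw: [-1,-1,-1,-1,-1]

```text
time: 14.8
eef_pos: [0.4841, -0.2078, 0.1125]
tcp_rot: [-1.588, -0.018, 0.877]
ft_force: [-4.4, 1.9, 14.0]
gripper_width: 0.0549
```

```bash
python3 s.py
```

```text
{'joints': array([-0.5607,  0.4548,  1.6969,  0.019 ,  0.9703, -1.4478]), 'eef_pos': array([ 0.4841, -0.2078,  0.1125]), 'tcp_rot': array([-1.5882, -0.0182,  0.8767]), 'ft_force': array([-4.435 ,  1.8854, 13.9649]), 'ft_torque': array([ 0.2005,  0.8191, -0.1409]), 'gripper_width': np.float64(0.0549)}
```

>>> move_arm:
  travel:
    - [-0.0004,0.0003,-0.0015]
    - [-0.0004,0.0003,-0.0015]
    - [-0.0004,0.0003,-0.0015]
    - [-0.0004,0.0003,-0.0015]
    - [-0.0004,0.0003,-0.0015]
  roll: [1.5,3,4.5,5,5]
  claw: [-1,-1,-1,-1,-1]

```text
time: 15.3
eef_pos: [0.4839, -0.208, 0.1125]
tcp_rot: [-1.59, -0.018, 0.964]
ft_force: [-5.3, 0.2, 12.9]
gripper_width: 0.0549
```

```bash
python3 s.py
```

```text
{'joints': array([-0.5619,  0.4544,  1.6976,  0.0205,  0.9696, -1.5373]), 'eef_pos': array([ 0.4839, -0.208 ,  0.1125]), 'tcp_rot': array([-1.5901, -0.0178,  0.9641]), 'ft_force': array([-5.2575,  0.2379, 12.9277]), 'ft_torque': array([ 0.1039,  0.8987, -0.0963]), 'gripper_width': np.float64(0.0549)}
```

>>> move_arm:
  travel:
    - [-0.0006,0,-0.0016]
    - [-0.0006,0,-0.0016]
    - [-0.0006,0,-0.0016]
    - [-0.0006,0,-0.0016]
    - [-0.0006,0,-0.0016]
  roll: [1.5,3,4.5,5,5]
  claw: [-1,-1,-1,-1,-1]

```text
time: 15.8
eef_pos: [0.4839, -0.2083, 0.1125]
tcp_rot: [-1.593, -0.018, 1.052]
ft_force: [-3.5, 2.8, 12.4]
gripper_width: 0.0548
```

```bash
python3 s.py
```

```text
{'joints': array([-0.5635,  0.454 ,  1.6983,  0.0226,  0.9685, -1.6276]), 'eef_pos': array([ 0.4839, -0.2083,  0.1125]), 'tcp_rot': array([-1.5925, -0.0177,  1.0516]), 'ft_force': array([-3.4879,  2.7613, 12.4041]), 'ft_torque': array([ 0.2859,  0.638 , -0.149 ]), 'gripper_width': np.float64(0.0548)}
```

>>> move_arm:
  travel:
    - [-0.0004,0.0003,-0.0016]
    - [-0.0004,0.0003,-0.0016]
    - [-0.0004,0.0003,-0.0016]
    - [-0.0004,0.0003,-0.0016]
    - [-0.0004,0.0003,-0.0016]
  roll: [1.5,3,4.5,5,5]
  claw: [-1,-1,-1,-1,-1]

```text
time: 16.3
eef_pos: [0.4838, -0.2084, 0.1125]
tcp_rot: [-1.595, -0.017, 1.139]
ft_force: [-3.8, 2.3, 12.4]
gripper_width: 0.0549
```

```bash
python3 s.py
```

```text
{'joints': array([-0.5646,  0.4537,  1.6988,  0.0244,  0.9679, -1.7172]), 'eef_pos': array([ 0.4838, -0.2084,  0.1125]), 'tcp_rot': array([-1.5945, -0.0171,  1.1391]), 'ft_force': array([-3.7587,  2.3094, 12.43  ]), 'ft_torque': array([ 0.2699,  0.821 , -0.1412]), 'gripper_width': np.float64(0.0549)}
```

>>> move_arm:
  travel:
    - [-0.0004,0.0003,-0.0016]
    - [-0.0004,0.0003,-0.0016]
    - [-0.0004,0.0003,-0.0016]
    - [-0.0004,0.0003,-0.0016]
    - [-0.0004,0.0003,-0.0016]
  roll: [1.5,3,4.5,5,5]
  claw: [-1,-1,-1,-1,-1]

```text
time: 16.8
eef_pos: [0.4838, -0.2086, 0.1125]
tcp_rot: [-1.597, -0.016, 1.227]
ft_force: [-5.2, 2.1, 12.4]
gripper_width: 0.0545
```

```bash
python3 s.py
```

```text
{'joints': array([-0.5658,  0.4535,  1.6992,  0.0262,  0.9675, -1.8068]), 'eef_pos': array([ 0.4838, -0.2086,  0.1125]), 'tcp_rot': array([-1.5966, -0.0163,  1.2266]), 'ft_force': array([-5.2262,  2.0951, 12.3561]), 'ft_torque': array([ 0.1789,  0.8241, -0.0963]), 'gripper_width': np.float64(0.0545)}
```

>>> move_arm:
  travel:
    - [-0.0005,0.0003,-0.0016]
    - [-0.0005,0.0003,-0.0016]
    - [-0.0005,0.0003,-0.0016]
    - [-0.0005,0.0003,-0.0016]
    - [-0.0005,0.0003,-0.0016]
  roll: [1.5,3,4.5,5,5]
  claw: [-1,-1,-1,-1,-1]

```text
time: 17.3
eef_pos: [0.4836, -0.2087, 0.1125]
tcp_rot: [-1.599, -0.015, 1.314]
ft_force: [-3.6, 1.3, 13.4]
gripper_width: 0.0546
```

```bash
python3 s.py
```

```text
{'joints': array([-0.5671,  0.4532,  1.6997,  0.028 ,  0.967 , -1.8966]), 'eef_pos': array([ 0.4836, -0.2087,  0.1125]), 'tcp_rot': array([-1.5986, -0.0153,  1.3141]), 'ft_force': array([-3.5647,  1.2622, 13.4474]), 'ft_torque': array([ 0.1797,  0.775 , -0.1522]), 'gripper_width': np.float64(0.0546)}
```

>>> move_arm:
  travel:
    - [-0.0004,0.0002,-0.0016]
    - [-0.0004,0.0002,-0.0016]
    - [-0.0004,0.0002,-0.0016]
    - [-0.0004,0.0002,-0.0016]
    - [-0.0004,0.0002,-0.0016]
  roll: [1.5,3,4.5,5,5]
  claw: [-1,-1,-1,-1,-1]

```text
time: 17.8
eef_pos: [0.4839, -0.2095, 0.1125]
tcp_rot: [-1.601, -0.013, 1.401]
ft_force: [-4.0, 0.5, 12.3]
gripper_width: 0.0545
```

```bash
python3 s.py
```

```text
{'joints': array([-0.5687,  0.4534,  1.6994,  0.0295,  0.9661, -1.9862]), 'eef_pos': array([ 0.4839, -0.2095,  0.1125]), 'tcp_rot': array([-1.6013, -0.0135,  1.4012]), 'ft_force': array([-4.0474,  0.5303, 12.3011]), 'ft_torque': array([-0.1046,  0.6825, -0.2165]), 'gripper_width': np.float64(0.0545)}
```

>>> move_arm:
  travel:
    - [-0.0004,0,-0.0015]
    - [-0.0004,0,-0.0015]
    - [-0.0004,0,-0.0015]
    - [-0.0004,0,-0.0015]
  roll: [1,2,3,3]
  claw: [-1,-1,-1,-1]

```text
time: 18.2
eef_pos: [0.4838, -0.2098, 0.1125]
tcp_rot: [-1.603, -0.013, 1.453]
ft_force: [-3.8, 3.0, 12.5]
gripper_width: 0.0548
```

```bash
python3 s.py
```

```text
{'joints': array([-0.57  ,  0.4532,  1.6999,  0.031 ,  0.9654, -2.0407]), 'eef_pos': array([ 0.4838, -0.2098,  0.1125]), 'tcp_rot': array([-1.6029, -0.0127,  1.4535]), 'ft_force': array([-3.778 ,  3.0281, 12.4639]), 'ft_torque': array([ 0.2307,  0.8493, -0.3299]), 'gripper_width': np.float64(0.0548)}
```

That is the stop at about 83°: torque rose from 0.15 to 0.22 to 0.33 N m. I'll ease the twist by a degree or two, let the cap rise, and check before lifting.

>>> move_arm:
  travel:
    - [-0.0004,0,-0.0012]
    - [-0.0003,0,-0.0005]
    - [-0.0002,0,0.0005]
    - [0,0,0.0015]
    - [0,0,0.003]
    - [0,0,0.0045]
    - [0,0,0.006]
    - [0,0,0.006]
  roll: [-0.7,-1.5,-1.5,-1.5,-1.5,-1.5,-1.5,-1.5]
  claw: [-1,-1,-1,-1,-1,-1,-1,-1]

```text
time: 19.0
eef_pos: [0.4836, -0.21, 0.1185]
tcp_rot: [-1.602, -0.012, 1.427]
ft_force: [-3.7, -1.3, 0.6]
gripper_width: 0.0546
```

```bash
python3 s.py
```

```text
{'joints': array([-0.57  ,  0.4451,  1.6936,  0.0293,  0.9794, -2.0132]), 'eef_pos': array([ 0.4836, -0.21  ,  0.1185]), 'tcp_rot': array([-1.6024, -0.0123,  1.4274]), 'ft_force': array([-3.6596, -1.3322,  0.6137]), 'ft_torque': array([-0.3425,  0.6171, -0.2216]), 'gripper_width': np.float64(0.0546)}
```

>>> move_arm:
  travel:
    - [-0.0002,-0.0001,0.001]
    - [-0.0004,-0.0001,0.002]
    - [-0.0004,-0.0001,0.003]
    - [-0.0004,-0.0001,0.004]
    - [-0.0004,-0.0001,0.005]
    - [-0.0004,-0.0001,0.005]
  roll: [0,0,0,0,0,0]
  claw: [-1,-1,-1,-1,-1,-1]

```text
time: 19.6
eef_pos: [0.4831, -0.2102, 0.1235]
tcp_rot: [-1.602, -0.012, 1.427]
ft_force: [-0.7, -3.3, -5.5]
gripper_width: 0.0552
```

```bash
python3 s.py
```

```text
{'joints': array([-0.5706,  0.4382,  1.6887,  0.029 ,  0.9913, -2.0134]), 'eef_pos': array([ 0.4831, -0.2102,  0.1235]), 'tcp_rot': array([-1.6022, -0.0123,  1.4274]), 'ft_force': array([-0.7457, -3.2722, -5.5196]), 'ft_torque': array([-0.5127,  0.2031, -0.237 ]), 'gripper_width': np.float64(0.0552)}
```

>>> move_arm:
  travel:
    - [0,-0.0002,0.001]
    - [0,-0.0004,0.002]
    - [0,-0.0004,0.003]
    - [0,-0.0004,0.004]
    - [0,-0.0004,0.004]
  roll: [-0.7,-1.5,-1.5,-1.5,-1.5]
  claw: [-1,-1,-1,-1,-1]

```text
time: 20.1
eef_pos: [0.4838, -0.2107, 0.1283]
tcp_rot: [-1.604, -0.012, 1.402]
ft_force: [-0.4, 0.2, -0.1]
gripper_width: 0.0548
```

```bash
python3 s.py;  python3 - <<'E'
from h import *
im=viewer.capture("side"); a=im[90:250,270:470]; im2=viewer.capture("top"); b=im2[180:340,320:520]
cv2.imwrite("pics/c2.png",cv2.resize(np.hstack([a,b]),None,fx=2,fy=2,interpolation=cv2.INTER_CUBIC)[:,:,::-1])
E
```

```text
{'joints': array([-0.5705,  0.4322,  1.6831,  0.0283,  1.0004, -1.987 ]), 'eef_pos': array([ 0.4838, -0.2107,  0.1283]), 'tcp_rot': array([-1.6041, -0.0118,  1.4017]), 'ft_force': array([-0.4008,  0.214 , -0.1103]), 'ft_torque': array([-0.0206,  0.0489,  0.0264]), 'gripper_width': np.float64(0.0548)}
```

View pics/c2.png

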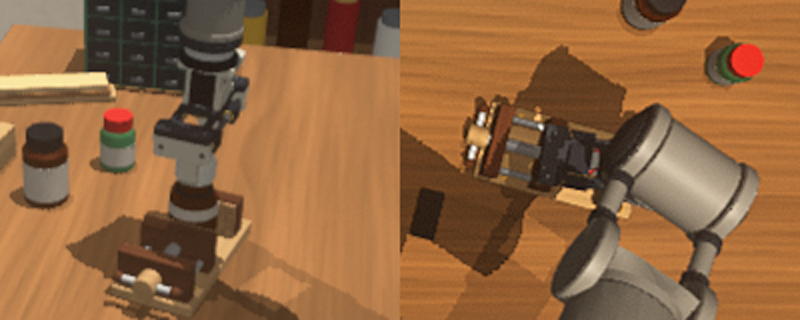

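The side crop shows the fingers still holding the cap above the jar neck (about 195,180). All forces have dropped to zero, so the cap is free. Lifting straight up.

>>> move_arm:
  travel:
    - [0,0,0.005]
    - [0,0,0.01]
    - [0,0,0.015]
    - [0,0,0.02]
    - [0,0,0.03]
    - [0,0,0.05]
    - [0,0,0.08]
    - [0,0,0.08]
  roll: [0,0,0,0,0,0,0,0]
  claw: [-1,-1,-1,-1,-1,-1,-1,-1]

```text
time: 21.0
eef_pos: [0.4855, -0.2118, 0.2125]
tcp_rot: [-1.611, -0.009, 1.402]
ft_force: [0.6, 0.2, 0.4]
gripper_width: 0.0552
```

```bash
python3 s.py;  python3 - <<'E'
from h import *
im=viewer.capture("side"); a=im[90:250,270:470]; im2=viewer.capture("top"); b=im2[180:340,240:440]
cv2.imwrite("pics/c3.png",cv2.resize(np.hstack([a,b]),None,fx=2,fy=2,interpolation=cv2.INTER_CUBIC)[:,:,::-1])
c=np.array([[242,219],[297,204],[312,262],[260,278]]);print([at_z("top",p,.018).round(3)[:2] for p in c])
E
```

```text
{'joints': array([-0.5706,  0.3414,  1.5668,  0.0255,  1.1999, -1.9809]), 'eef_pos': array([ 0.4855, -0.2118,  0.2125]), 'tcp_rot': array([-1.611 , -0.0088,  1.4016]), 'ft_force': array([0.5518, 0.1826, 0.4047]), 'ft_torque': array([-0.0091,  0.0028,  0.0386]), 'gripper_width': np.float64(0.0552)}
[array([0.6  , 0.275]), array([0.647, 0.117]), array([0.479, 0.07 ]), array([0.43 , 0.219])]
```

View pics/c3.png

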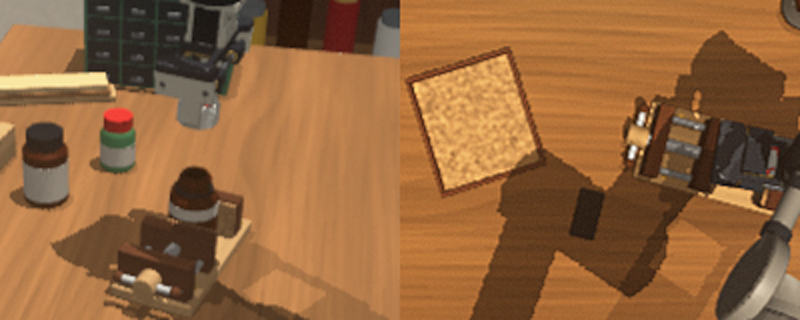

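The cap is in the gripper (side crop about 200,110) and the open neck shows on the jar at (195,185). The tray hasn't moved, with its centre near (0.541, 0.174). Carrying it over.

>>> move_arm:
  travel:
    - [0.003,0.015,0]
    - [0.008,0.045,0]
    - [0.014,0.085,0]
    - [0.02,0.125,0]
    - [0.026,0.165,0]
    - [0.032,0.205,0]
    - [0.038,0.245,0]
    - [0.044,0.285,0]
    - [0.048,0.325,0]
    - [0.052,0.355,0]
    - [0.054,0.375,0]
    - [0.0555,0.386,0]
    - [0.0555,0.386,0]
    - [0.0555,0.386,0]
  roll: [2,4,6,8,10,12,14,16,18,20,22,24,24,24]
  claw: [-1,-1,-1,-1,-1,-1,-1,-1,-1,-1,-1,-1,-1,-1]

```text
time: 22.5
eef_pos: [0.5389, 0.1748, 0.2084]
tcp_rot: [-1.604, -0.011, 1.82]
ft_force: [-0.2, 0.4, -1.0]
gripper_width: 0.0547
```

```bash
python3 s.py
```

```text
{'joints': array([ 0.1707,  0.4131,  1.468 ,  0.0143,  1.2282, -1.654 ]), 'eef_pos': array([0.5389, 0.1748, 0.2084]), 'tcp_rot': array([-1.604 , -0.0109,  1.8203]), 'ft_force': array([-0.2347,  0.4138, -0.9676]), 'ft_torque': array([0.0862, 0.0123, 0.0287]), 'gripper_width': np.float64(0.0547)}
```

Down to about 20 mm above the floor.

>>> move_arm:
  travel:
    - [0.001,0,-0.03]
    - [0.002,0,-0.07]
    - [0.002,0,-0.11]
    - [0.002,0,-0.145]
    - [0.002,0,-0.17]
    - [0.002,0,-0.178]
    - [0.002,0,-0.18]
    - [0.002,0,-0.18]
    - [0.002,0,-0.18]
  roll: [0,0,0,0,0,0,0,0,0]
  claw: [-1,-1,-1,-1,-1,-1,-1,-1,-1]

```text
time: 23.4
eef_pos: [0.542, 0.1748, 0.03]
tcp_rot: [-1.607, -0.011, 1.82]
ft_force: [-0.4, 1.0, -0.4]
gripper_width: 0.0546
```

```bash
python3 s.py;  python3 - <<'E'
from h import *
im=viewer.capture("side"); a=im[200:360,220:420]; im2=viewer.capture("top"); b=im2[160:320,180:380]
cv2.imwrite("pics/c4.png",cv2.resize(np.hstack([a,b]),None,fx=2,fy=2,interpolation=cv2.INTER_CUBIC)[:,:,::-1])
E
```

```text
{'joints': array([ 0.1698,  0.6277,  1.6612,  0.0185,  0.8177, -1.6625]), 'eef_pos': array([0.542 , 0.1748, 0.03  ]), 'tcp_rot': array([-1.6068, -0.0107,  1.82  ]), 'ft_force': array([-0.4433,  0.9565, -0.3815]), 'ft_torque': array([ 0.0076,  0.0575, -0.0303]), 'gripper_width': np.float64(0.0546)}
```

View pics/c4.png

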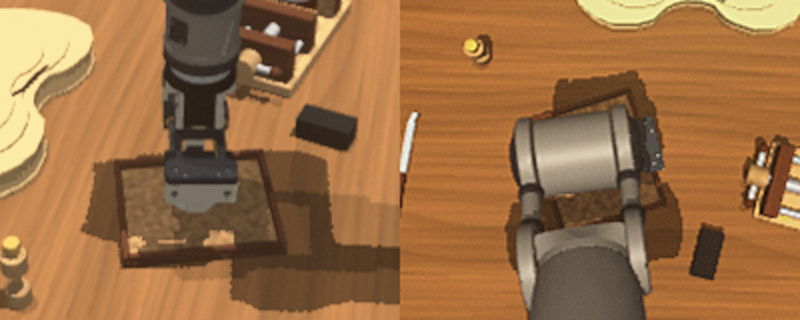

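The side crop shows the gripper over the middle of the tray (200,200), clear of the walls. Feeling down for the floor.

>>> move_arm:
  travel:
    - [0,0,-0.005]
    - [0,0,-0.01]
    - [0,0,-0.013]
    - [0,0,-0.015]
    - [0,0,-0.015]
    - [0,0,-0.015]
  roll: [0,0,0,0,0,0]
  claw: [-1,-1,-1,-1,-1,-1]

```text
time: 24.1
eef_pos: [0.5417, 0.1749, 0.0147]
tcp_rot: [-1.606, -0.011, 1.82]
ft_force: [-0.3, 0.8, -0.2]
gripper_width: 0.0546
```

>>> move_arm:
  travel:
    - [0,0,-0.0005]
    - [0,0,-0.001]
    - [0,0,-0.0015]
    - [0,0,-0.0015]
  roll: [0,0,0,0]
  claw: [-1,-1,-1,-1]

```text
time: 24.5
eef_pos: [0.5417, 0.1749, 0.0131]
tcp_rot: [-1.606, -0.011, 1.82]
ft_force: [0.1, 0.2, -0.4]
gripper_width: 0.0547
```

>>> move_arm:
  travel:
    - [0,0,-0.0005]
    - [0,0,-0.001]
    - [0,0,-0.001]
    - [0,0,-0.001]
  roll: [0,0,0,0]
  claw: [-1,-1,-1,-1]

```text
time: 24.9
eef_pos: [0.5416, 0.1749, 0.0121]
tcp_rot: [-1.606, -0.011, 1.82]
ft_force: [-0.2, 0.3, -0.2]
gripper_width: 0.055
```

>>> move_arm:
  travel:
    - [0,0,-0.0005]
    - [0,0,-0.001]
    - [0,0,-0.001]
    - [0,0,-0.001]
  roll: [0,0,0,0]
  claw: [-1,-1,-1,-1]

```text
time: 25.3
eef_pos: [0.5417, 0.1749, 0.0112]
tcp_rot: [-1.606, -0.011, 1.82]
ft_force: [0.4, 0.7, 0.2]
gripper_width: 0.0546
```

>>> move_arm:
  travel:
    - [0,0,-0.0005]
    - [0,0,-0.001]
    - [0,0,-0.001]
    - [0,0,-0.001]
  roll: [0,0,0,0]
  claw: [-1,-1,-1,-1]

```text
time: 25.7
eef_pos: [0.5419, 0.175, 0.0108]
tcp_rot: [-1.607, -0.011, 1.82]
ft_force: [-1.8, -0.7, 4.5]
gripper_width: 0.0546
```

Contact at TCP z 10.8 mm, which matches the grip height. Easing off and opening gradually.

>>> move_arm:
  travel:
    - [0,0,0]
    - [0,0,0]
    - [0,0,0]
    - [0,0,0]
    - [0,0,0]
    - [0,0,0]
    - [0,0,0]
    - [0,0,0]
  roll: [0,0,0,0,0,0,0,0]
  claw: [-1,0.2,0.25,0.35,0.45,0.55,0.65,0.65]

```text
time: 26.5
eef_pos: [0.542, 0.175, 0.0108]
tcp_rot: [-1.607, -0.011, 1.82]
ft_force: [-0.6, 0.0, 1.3]
gripper_width: 0.0753
```

>>> move_arm:
  travel:
    - [0,0,0.005]
    - [0,0,0.015]
    - [0,0,0.03]
    - [0,0,0.06]
    - [0,0,0.1]
    - [0,0,0.15]
    - [0,0,0.2]
    - [-0.04,0,0.2]
    - [-0.08,0.03,0.2]
    - [-0.1,0.06,0.2]
    - [-0.12,0.1,0.2]
    - [-0.14,0.14,0.2]
    - [-0.16,0.18,0.2]
    - [-0.18,0.22,0.2]
    - [-0.2,0.25,0.2]
    - [-0.2,0.25,0.2]
  roll: [0,0,0,0,0,0,0,0,0,0,0,0,0,0,0,0]
  claw: [0.65,0.65,0.65,0.65,0.65,0.65,0.65,0.65,0.65,0.65,0.65,0.65,0.65,0.65,0.65,0.65]

```text
time: 28.1
eef_pos: [0.3393, 0.428, 0.2116]
tcp_rot: [-1.607, -0.012, 1.825]
ft_force: [0.1, -1.2, 0.6]
gripper_width: 0.076
```

```bash
python3 - <<'E'
from h import *
im=viewer.capture("side"); a=im[140:360,220:460]; im2=viewer.capture("top"); b=im2[160:380,200:440]
cv2.imwrite("pics/c5.png",cv2.resize(np.hstack([a,b]),(800,367),interpolation=cv2.INTER_CUBIC)[:,:,::-1])
for k,z in dict(cap_mid=.022,tray_floor=.0075,vice=0,sanding_block=0,spool_clamp=0).items():
  for n in("top","side"):
    for r in finder.place_of(k,n)[:1]: print(k,n,round(r["confidence"],2),at_z(n,r["at"],z).round(3))
E
```

```text
cap_mid top 0.87 [0.551 0.174 0.022]
cap_mid side 0.63 [0.549 0.184 0.022]
tray_floor top 0.65 [0.535 0.168 0.008]
tray_floor side 0.77 [0.548 0.177 0.007]
vice top 0.81 [ 0.471 -0.216  0.   ]
vice side 0.95 [ 0.492 -0.189  0.   ]
sanding_block top 0.77 [0.414 0.01  0.   ]
sanding_block side 0.55 [0.519 0.45  0.   ]
spool_clamp top 0.49 [0.687 0.34  0.   ]
spool_clamp side 0.71 [0.695 0.347 0.   ]
```

View pics/c5.png

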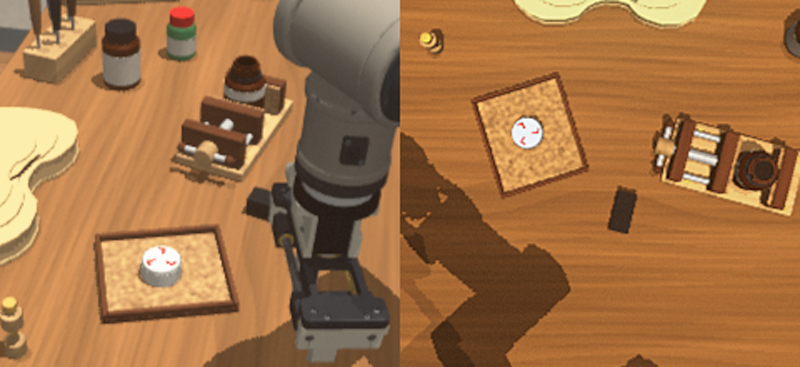

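The cap sits upright in the tray (top crop 527,132), the jar is open and everything else is in place. Handing in.

```bash
python3 -c "
from h import *
print(robot.close_job())"
```

```text
the job is handed in; nothing more can be done
None
```

The varnish jar is open, and its white cap stands open side down in the middle of the cork-lined tray. I handed the job in at about 28 s of the 72 s allowed; it reports no verdict.

- **Press:** The cap landed after about 7 mm of push. I held it there at 12–16 N with 3–6 N of side load on top.
- **Turn:** I turned it anticlockwise about 83°. There the torque rose from about 0.15 to 0.33 N m, which I took as the stop.
- **Lift:** About 5 N of drag showed just after the cap left its rest height. I eased the twist slightly, the forces fell to zero, and it came straight off.
- **Set down:** It touched the cork with about 4.5 N, and I let go and backed the arm away.

**Last checks:** The final pictures show the cap upright in the tray and the bare neck in the vice. Everything else in view is where it was, and the gripper is clear. The knives were not in the final crops.

**Disagreements:**
- The network's side-view position for the sanding block, which the arm partly hid, was wrong by 0.4 m. The top view puts it in its place to within about 1 cm.
- The tool had drifted about 2° off vertical during the push, but the cap still settled flat.

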